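# Build the plankton sieve tower

## Task

Build the sieve tower on the white receiver, one piece at a time from the bottom up: the blue fine sieve first, then the yellow one, then the red coarse one, and the black lid on top, each pushed or settled fully home and upright in the one below. Leave the green sieve standing where it is; the black receiver stays empty.

Things in the scene. Friction and masses are not known exactly. Their poses are not given: they have to be found in the camera images.
- fine_mid (a point): Blue sieve, upright, 46 mm tall, 90 g, fine mesh inside. From below: white spigot 0-10 mm (35 mm wide at its foot, 41 mm from 5 mm up), grip band 58 mm wide at 10-30 mm, open rim at 30-46 mm, 51 mm outer and 45 mm inner diameter. Point: on its axis 23 mm above the underside, z up. Seated, spigot in the rim below, band resting on that rim; each piece's point is then 36 mm above the one below.
- medium_mid (a point): Yellow sieve, upright, 46 mm tall, 90 g, medium mesh inside. From below: white spigot 0-10 mm (35 mm wide at its foot, 41 mm from 5 mm up), grip band 58 mm wide at 10-30 mm, open rim at 30-46 mm, 51 mm outer and 45 mm inner diameter. Point: on its axis 23 mm above the underside, z up. Seated, spigot in the rim below, band resting on that rim; each piece's point is then 36 mm above the one below.
- coarse_mid (a point): Red sieve, upright, 46 mm tall, 90 g, coarse mesh inside. From below: white spigot 0-10 mm (35 mm wide at its foot, 41 mm from 5 mm up), grip band 58 mm wide at 10-30 mm, open rim at 30-46 mm, 51 mm outer and 45 mm inner diameter. Point: on its axis 23 mm above the underside, z up. Seated, spigot in the rim below, band resting on that rim; each piece's point is then 36 mm above the one below.
- lid_mid (a point): Black solid lid, upright, 46 mm tall, 80 g. From below: spigot 0-10 mm (35 mm wide at its foot, 41 mm from 5 mm up), disc 58 mm wide at 10-34 mm, steel knob 20 mm wide at 34-46 mm. Point: on its axis 23 mm above the underside, z up. Seated, its disc rests on the rim below; its point is then 36 mm above that sieve's point.
- spare_mid (a point): Green sieve, upright, 46 mm tall, 90 g, medium mesh inside. From below: white spigot 0-10 mm (35 mm wide at its foot, 41 mm from 5 mm up), grip band 58 mm wide at 10-30 mm, open rim at 30-46 mm, 51 mm outer and 45 mm inner diameter. Point: on its axis 23 mm above the underside, z up. Not needed: leave it standing
- white_receiver_top (a point): White receiver, bolted down: pot 64 mm wide on a 90 x 90 x 8 mm steel plate, open rim on top 51 mm outer and 45 mm inner diameter, 16 mm tall and deep. Point: centre of the rim's top, 50 mm above the table, z up. The tower stands on this one: the blue sieve's point ends 13 mm above this point
- black_receiver_top (a point): Black receiver, bolted down: pot 64 mm wide on a 90 x 90 x 8 mm steel plate, open rim on top 51 mm outer and 45 mm inner diameter, 16 mm tall and deep. Point: centre of the rim's top, 50 mm above the table, z up. Stays empty.
Mind the look-alikes: they are no part of the job. There is more than one size of the part that bears medium_mid; the job needs the larger.

How it is judged:
On the way, in this order (a step that is already met when the one before it is completed fails the run):
1. blue sieve seated on the white receiver (horizontal distance between fine_mid and white_receiver_top below 0.006 m and z of fine_mid in the frame of white_receiver_top between 0.01 and 0.016 m and angle between fine_mid's own z axis and vertical below 0.08 rad), for 0.2 s.
2. yellow sieve seated on the blue one (horizontal distance between medium_mid and fine_mid below 0.006 m and z of medium_mid in the frame of fine_mid between 0.033 and 0.039 m and angle between medium_mid's own z axis and vertical below 0.08 rad), for 0.2 s.
3. red sieve seated on the yellow one (horizontal distance between coarse_mid and medium_mid below 0.006 m and z of coarse_mid in the frame of medium_mid between 0.033 and 0.039 m and angle between coarse_mid's own z axis and vertical below 0.08 rad), for 0.2 s.
4. lid seated on the red sieve (horizontal distance between lid_mid and coarse_mid below 0.006 m and z of lid_mid in the frame of coarse_mid between 0.033 and 0.039 m and angle between lid_mid's own z axis and vertical below 0.08 rad), for 0.2 s.
At the end, for the whole second after the job is handed in: On the white receiver stand, bottom up, the blue, yellow and red sieves and the lid, each within 6 mm of centre over the one below and 3 mm of full depth, upright within 0.08 rad, released, at rest; the green sieve is upright (0.1 rad), within 20 mm of its start (all of step 1 and all of step 2 and all of step 3 and all of step 4 and linear speed of each of fine, medium, coarse, lid below 0.02 m/s and distance of spare_mid from where it was at the start of the episode below 0.02 m and angle between spare_mid's own z axis and vertical below 0.1 rad); the robot touches nothing.
It fails at once if the green sieve is moved more than 20 mm (distance of spare_mid from where it was at the start of the episode above 0.02 m).
It also fails if it takes over 131 s, if anything falls off the work surface, if the arm or the gripper's body presses on something with over 40 N, if the wrist force passes 120 N, or if a joint passes its speed limit or range.

## Robot

A 6-joint arm with a two-finger parallel gripper is mounted at the origin on the work surface. World frame = base frame: x ahead of the robot, y to its left, z up, the work surface at z = 0. Lengths are in m, angles in rad, forces in N, time in s.
With the tool pointing down it reaches from about 0.25 to 0.775 m from the base axis. Payload 4 kg.
Tool frame: the origin (TCP) lies at the very end of the fingers, on their centre line; the grasp point (between the pads) lies 19 mm behind it; z points along the fingers, y is the direction in which the jaws open and shut (so a half turn about z gives the same grasp; the last joint's range is limited). The gripper opens to 94 mm and grips with 3 to 60 N. Pads are 16 mm wide; open, the fingers measure 119 mm over their backs; the gripper's body (75 mm by 177 mm) begins 78 mm behind the grasp point.
Start: joints at [1.113, 0.087, 1.371, -0, 1.684, -0.103], TCP at [0.191, 0.516, 0.206] pointing down, gripper open.
Joint ranges: [-3.1, 3.1], [-0.76, 2.03], [0.27, 2.55], [-1.08, 4.22], [0.17, 2.65], [-2.57, 2.57]. Speed limits (rad/s): [2.79, 2.79, 3.14, 3.14, 3.14, 3.14].

## Interface

Orientations are given as a unit quaternion [x, y, z, w].
In Python, from bench import manip gives the robot as it stands.
- The arm moves only by the tool apply_moves, never from a script. Its argument "plan" is a list of rows, each a list of 3 entries, a list of its own where there are three numbers: the shift along the tool's x, y, z in cm, then the turn, a rotation vector about the tool's x, y, z in degrees, then the gripper's target within -1 to 1 (shut at 1, half-way at 0, fully open at -1). A call has 1 to 5 rows; each row is the pose to reach, as a shift and turn from the pose commanded when the call began, along the tool's axes at that moment; what a row does not reach only later rows make up. A row lasts 1/12 s, in which the tool goes at most 41.7 mm and 7.16 degrees, less where a joint would pass 70% of its speed; a pose out of reach is approached as far as the arm can. A call with a gripper value outside its range is refused whole. The fingers move at their own pace and stop on an object; "newtons" is the grip in N (left out, the last holds). Time passes only in rows, so rows that repeat a pose let the fingers close. It gives the time, the measured TCP pose, the force and the opening at its end, in the units of the state.
- manip.get_state(): the state, without advancing time (a new reading comes with each control period).
- manip.capture(name): name is "scene" or "top" or "wrist"; returns a dict with "color" (400x640x3 uint8, red, green, blue), "z_map" (400x640 float32, m along the optical axis (not along the pixel's ray), 0 where there is no reading), "vfov" (degrees; the focal length in pixels is half the picture's height over the tangent of half this angle, whatever the lens; pixels are square), "cx", "cy" (the principal point, pixels), "position" and "rotation" of the camera in the world; the wrist camera has in their place "hand_eye" (4x4, takes a point from camera to tool coordinates, whose origin is the TCP and whose axes are the flange's). Camera axes: x right, y down, z forward; pixel columns grow to the right and rows downward; lengths in m; the calibration is good to about 2 mm. A picture is of the moment at which its call begins: read the wrist's pose just before it.
- manip.job_done(): hands the job in, once; it reports no verdict.
Trained networks look in a picture, given as the dict that the camera call returned (one of the last four; its "shot" number tells which), for a name from the list of things; names that differ only in an ending like _2 or _b are one class to them, and where a whole thing is asked for, a point or a joint stands for the part that bears it (a point fixed in the world has none). Each returns a list of dicts, best first, with "conf" (0 to 1); they miss things now and then, are a little off and sometimes report something else, mostly with a low value. They report only what shows in the picture. A call takes as long as a camera call. They do not tell look-alikes from the thing itself.
- manip.find_in(picture, name): "bbox" ([left, top, right, bottom] in pixels, round what is visible of it).
- manip.silhouettes(picture, name): "region" (400x640 bool, what is visible of it) and "bbox" ([left, top, right, bottom] in pixels, round what is visible of it).
- manip.spot_point(picture, name): "position" ([column, row] in pixels: a listed point, or the origin of a listed thing).
The state is a dict: "time_s": time; "q": joint angles; "qd": joint speeds; "tau": joint torques, N m; "position": TCP position; "tcp_rot": TCP orientation; "wrist_force": force on the tool from outside, world axes, zero at the start; "wrist_torque": the same for the moment, N m; "gripper_width": opening from 0.0 (shut) to 1.0 (fully open).
Only numpy, scipy, OpenCV 4.12 (cv2) and the standard library are available. Lean on these libraries where they do the work, as an engineer would, in place of code of your own. Each camera call takes 0.05 s, during which the arm holds its last target. There are 200 camera calls.

## Working session

There is one attempt and no reset: what is moved stays moved. The work goes in short steps, Python scripts to look and compute and a tool call to move; the robot and the scene stay as the last step left them, time stands still between calls to the robot, and variables do not carry over. Pictures are saved under pics/ and viewed, about 12 in all and at most 16, crops included, and the job is handed in when it is done.

Besides the shell and the picture viewer there is one more tool, called in YAML: its name, and indented under it one key for each argument. apply_moves: Moves the arm, as the interface text tells. Its arguments: {"type":"object","properties":{"plan":{"type":"array"},"newtons":{"type":"number"}},"required":["plan"]}

```bash
mkdir -p pics; ls; python3 - <<'E'
from bench import manip
import cv2,numpy as np
s=manip.get_state();print({k:np.round(v,3).tolist() for k,v in s.items()})
for n in("scene","top"):
    c=manip.capture(n);cv2.imwrite(f"pics/{n}0.png",c["color"][...,::-1])
    print(n,c["vfov"],c["cx"],c["cy"],np.round(c["position"],3),np.round(c["rotation"],3).tolist())
    for k in["fine_mid","medium_mid","coarse_mid","lid_mid","spare_mid","white_receiver_top","black_receiver_top"]:
        f=200/np.tan(np.radians(c["vfov"]/2))
        for d in manip.spot_point(c,k):
            print(k,np.round(d["position"],1),round(d["conf"],2))
E
```

```text
pics
{'time_s': 0.0, 'q': [1.113, 0.088, 1.372, -0.0, 1.684, -0.103], 'qd': [-0.001, -0.001, -0.0, -0.0, 0.001, 0.0], 'tau': [0.001, -34.019, -30.243, 0.072, 0.033, -0.0], 'position': [0.191, 0.515, 0.204], 'tcp_rot': [0.176, 0.984, -0.001, -0.0], 'wrist_force': [0.446, -0.167, 0.35], 'wrist_torque': [0.074, -0.021, -0.051], 'gripper_width': 0.999}
scene 57.52990478160578 317.9601278778093 200.0492558377742 [ 0.894 -0.268  0.783] [0.853, 0.442, -0.122, -0.249]
fine_mid [291.9 179.5] 0.71
medium_mid [368.5 214.8] 0.78
medium_mid [400.8 197. ] 0.61
coarse_mid [306.9 252.3] 0.78
lid_mid [341.9 157.7] 0.95
spare_mid [244.5 212.4] 0.91
spare_mid [289.8 178.1] 0.32
white_receiver_top [390.4 132.9] 0.96
black_receiver_top [190.  265.2] 0.96
black_receiver_top [389.  129.8] 0.64
top 56.94765588661167 323.98413584410395 201.99468064762806 [ 0.444 -0.021  0.781] [0.716, -0.697, 0.019, -0.044]
fine_mid [324.6 243.6] 0.64
fine_mid [254.5 236. ] 0.24
medium_mid [286.8 149.6] 0.97
medium_mid [239.3 152.7] 0.7
medium_mid [254.6 237.6] 0.67
coarse_mid [369.6 156.5] 0.6
lid_mid [255.2 236.6] 0.97
spare_mid [398.3 239.4] 0.59
white_receiver_top [181. 219.] 0.91
black_receiver_top [479.2 207.9] 0.76
```

View pics/top0.png

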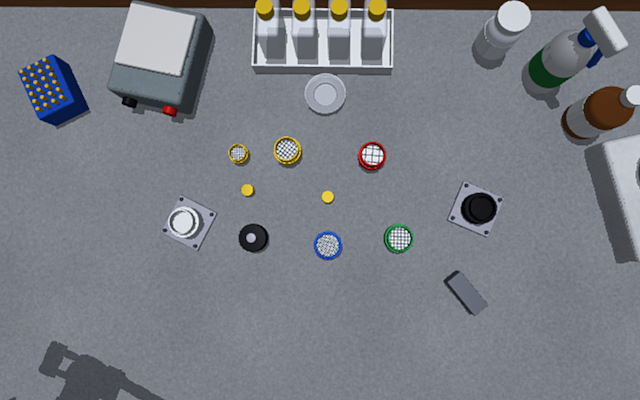

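View pics/scene0.png

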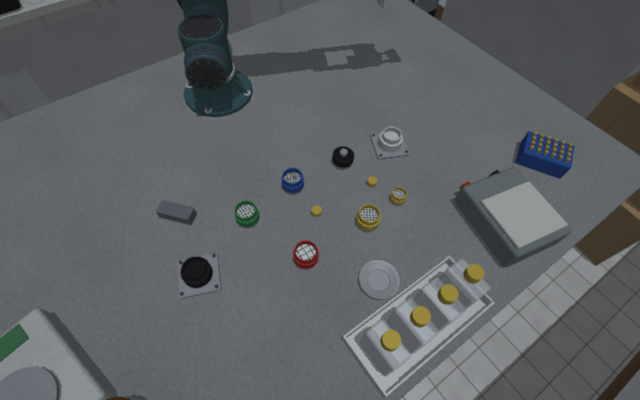

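The top view shows the large yellow sieve at (287,150) and a smaller look-alike at (239,153). Red is at (372,156), blue (327,245), green (398,238), lid (253,238), white receiver (183,222) and black receiver (479,208). The scene view agrees. Next I'll measure positions from the depth clouds.

```bash
cat > h.py <<'E'
from bench import manip
import cv2,numpy as np
from scipy.spatial.transform import Rotation as R
from scipy.optimize import least_squares
def rot(r):
    r=np.array(r,float); return r if r.shape==(3,3) else R.from_quat(r).as_matrix()
def cloud(c):
    f=200/np.tan(np.radians(c["vfov"]/2)); v,u=np.mgrid[:400,:640]; z=c["z_map"].astype(float)
    p=np.stack([(u-c["cx"])/f*z,(v-c["cy"])/f*z,z],-1)
    if "position" in c: M,t=rot(c["rotation"]),np.array(c["position"])
    else:
        s=c["_state"]; A=rot(s["tcp_rot"]);H=np.array(c["hand_eye"]); M=A@H[:3,:3]; t=A@H[:3,3]+np.array(s["position"])
    w=p@M.T+t; w[z==0]=np.nan
    return w,M,t,f
def cap(n):
    s=manip.get_state(); c=manip.capture(n); c["_state"]=s; return c
def at(c,px,h):
    _,M,t,f=cloud(c); d=M@np.array([(px[0]-c["cx"])/f,(px[1]-c["cy"])/f,1]); return (t+d*(h-t[2])/d[2])[:2]
def fit(P,r):
    # robust circle of known radius
    g=lambda q:np.hypot(*(P-q).T)-r
    return least_squares(g,P.mean(0),loss="soft_l1",f_scale=.001).x
E
python3 - <<'E'
from h import *
G={"blue":(326,245,.046),"yellow":(287,150,.046),"ysmall":(238,153,.03),"red":(372,156,.046),"lid":(253,238,.034),"green":(398,238,.046),"white":(183,221,.05),"black":(480,208,.05)}
ct,cs=cap("top"),cap("scene")
wt,ws=cloud(ct)[0],cloud(cs)[0]
print("table z",np.nanmedian(wt[270:300,250:400,2]),np.nanmedian(ws[200:250,150:170,2]))
for k,(u,v,h) in G.items():
    a=at(ct,(u,v),h); o=[k,np.round(a,4)]
    for w in(wt,ws):
        m=(np.hypot(w[...,0]-a[0],w[...,1]-a[1])<.042)&(np.abs(w[...,2]-h)<.006)
        P=w[m]; o+=[int(m.sum()),np.round(np.percentile(P[:,2],[50,95]),3),np.round((P[:,:2].max(0)+P[:,:2].min(0))/2,4),np.round(np.ptp(P[:,:2],axis=0),3)] if m.sum()>5 else [0]
    print(*o)
A=rot(manip.get_state()["tcp_rot"]);print(np.round(A,3))
E
```

```text
table z 7.761033887332403e-05 0.0002443148873634282
blue [ 0.4243 -0.0014] 122 [0.046 0.048] [ 0.4254 -0.0023] [0.049 0.05 ] 100 [0.044 0.048] [ 0.4253 -0.005 ] [0.05 0.05]
yellow [0.614  0.0834] 130 [0.046 0.048] [0.6188 0.0876] [0.05  0.049] 116 [0.045 0.047] [0.619  0.0848] [0.05  0.051]
ysmall [0.6092 0.1881] 91 [0.031 0.034] [0.612  0.1914] [0.036 0.035] 82 [0.03  0.033] [0.6115 0.1887] [0.036 0.036]
red [ 0.6053 -0.0891] 128 [0.045 0.048] [ 0.6115 -0.0891] [0.049 0.049] 125 [0.045 0.048] [ 0.6121 -0.0921] [0.049 0.05 ]
lid [0.4338 0.1475] 552 [0.034 0.036] [0.4358 0.1506] [0.057 0.057] 260 [0.034 0.036] [0.4363 0.1486] [0.057 0.057]
green [ 0.4422 -0.143 ] 141 [0.046 0.048] [ 0.4434 -0.1461] [0.049 0.05 ] 112 [0.045 0.047] [ 0.4435 -0.1486] [0.052 0.05 ]
white [0.4638 0.2869] 163 [0.049 0.051] [0.4639 0.2943] [0.049 0.052] 90 [0.048 0.051] [0.4646 0.2916] [0.049 0.051]
black [ 0.5054 -0.3015] 174 [0.05  0.052] [ 0.5087 -0.3076] [0.049 0.051] 145 [0.049 0.051] [ 0.5087 -0.3098] [0.052 0.05 ]
[[-0.938  0.347  0.   ]
 [ 0.347  0.938  0.   ]
 [-0.     0.    -1.   ]]
```

```bash
cat >> h.py <<'E'
def go(x,y,z):
    s=manip.get_state(); A=rot(s["tcp_rot"]); d=A.T@(np.array([x,y,z])-s["position"])
    print("t",round(s["time_s"],2),"pos",np.round(s["position"],4),"shift cm",np.round(d*100,2),"F",np.round(s["wrist_force"],1),"w",round(s["gripper_width"],3),"rotvec tool->down deg",np.round(np.degrees((R.from_matrix(A).inv()*R.from_quat([.1762,.9843,0,0])).as_rotvec()),2))
E
python3 -c "
from h import *
go(.4254,-.0037,.16)"
```

```text
t 0.9 pos [0.1911 0.5158 0.2055] shift cm [-40.02 -40.57   4.55] F [1.5 0.1 0. ] w 1.002 rotvec tool->down deg [ 0.01  0.   -0.03]
```

apply_moves:
  plan:
    - [[-40.0,-40.6,0],[0,0,0],-1]
    - [[-40.0,-40.6,0],[0,0,0],-1]
    - [[-40.0,-40.6,0],[0,0,0],-1]
    - [[-40.0,-40.6,0],[0,0,0],-1]
    - [[-40.0,-40.6,0],[0,0,0],-1]

```text
time_s: 1.32
position: [0.2769, 0.3242, 0.2055]
tcp_rot: [0.176, 0.984, 0.0, 0.0]
wrist_force: [0.6, -0.3, 0.0]
gripper_width: 1.002
```

```bash
python3 -c "
from h import *
go(.4254,-.0037,.16)"
```

```text
t 1.32 pos [0.2769 0.3242 0.2055] shift cm [-25.29 -25.62   4.55] F [ 0.6 -0.3  0. ] w 1.002 rotvec tool->down deg [0.03 0.03 0.03]
```

apply_moves:
  plan:
    - [[-25.3,-25.6,2],[0,0,0],-1]
    - [[-25.3,-25.6,4.5],[0,0,0],-1]
    - [[-25.3,-25.6,4.5],[0,0,0],-1]
    - [[-25.3,-25.6,4.5],[0,0,0],-1]
    - [[-25.3,-25.6,4.5],[0,0,0],-1]

```text
time_s: 1.73
position: [0.3622, 0.1356, 0.1812]
tcp_rot: [0.176, 0.984, 0.0, 0.001]
wrist_force: [1.0, -0.4, 0.2]
gripper_width: 1.003
```

```bash
python3 -c "
from h import *
go(.4254,-.0037,.16)"
```

```text
t 1.73 pos [0.3622 0.1356 0.1812] shift cm [-10.76 -10.87   2.13] F [ 1.  -0.4  0.2] w 1.003 rotvec tool->down deg [ 0.06  0.08 -0.01]
```

apply_moves:
  plan:
    - [[-10.8,-10.9,2],[0,0,0],-1]
    - [[-10.8,-10.9,2],[0,0,0],-1]
    - [[-10.8,-10.9,2],[0,0,0],-1]
    - [[-10.8,-10.9,2],[0,0,0],-1]
    - [[-10.8,-10.9,2],[0,0,0],-1]

```text
time_s: 2.15
position: [0.4262, -0.0069, 0.1599]
tcp_rot: [0.18, 0.984, -0.001, -0.0]
wrist_force: [0.3, -0.2, 0.1]
gripper_width: 1.002
```

```bash
cat >> h.py <<'E'
def look(a,h,nm=None,r=.035,tol=.006):
    c=cap("wrist"); w=cloud(c)[0]
    m=(np.hypot(w[...,0]-a[0],w[...,1]-a[1])<r)&(np.abs(w[...,2]-h)<tol); P=w[m]
    if m.sum()>5: print("wrist",int(m.sum()),np.round(np.percentile(P[:,2],[5,50,95]),4),"mid",np.round((P[:,:2].max(0)+P[:,:2].min(0))/2,4),np.round(np.ptp(P[:,:2],axis=0),3))
    else: print("wrist none")
    if nm: cv2.imwrite(f"pics/{nm}.png",c["color"][...,::-1])
E
python3 -c "
from h import *
look((.4254,-.0037),.046,'w0')
go(.4254,-.0037,.16)"
```

```text
wrist 579 [0.0413 0.0461 0.0474] mid [ 0.4241 -0.0025] [0.051 0.05 ]
t 2.2 pos [ 0.4254 -0.0045  0.1604] shift cm [0.03 0.07 0.04] F [-0.4  0.2 -0.7] w 1.001 rotvec tool->down deg [-0.02 -0.09 -0.32]
```

apply_moves:
  plan:
    - [[0.1,0.15,4],[0,0,0],-1]
    - [[0.1,0.15,8],[0,0,0],-1]
    - [[0.1,0.15,12],[0,0,0],-1]
    - [[0.1,0.15,15.4],[0,0,0],-1]
    - [[0.1,0.15,15.4],[0,0,0],-1]
  newtons: 15

```text
time_s: 2.62
position: [0.4215, 0.0011, 0.003]
tcp_rot: [0.176, 0.984, 0.0, -0.004]
wrist_force: [-0.7, -0.1, 0.6]
gripper_width: 1.0
```

apply_moves:
  plan:
    - [[0,0,0],[0,0,0],0.6]
    - [[0,0,0],[0,0,0],1]
    - [[0,0,0],[0,0,0],1]
    - [[0,0,0],[0,0,0],1]
    - [[0,0,0],[0,0,0],1]

```text
time_s: 3.03
position: [0.4258, -0.0006, 0.0085]
tcp_rot: [0.176, 0.984, 0.0, 0.001]
wrist_force: [0.4, -0.2, -0.8]
gripper_width: 0.683
```

apply_moves:
  plan:
    - [[0,0,0],[0,0,0],1]
    - [[0,0,0],[0,0,0],1]
    - [[0,0,0],[0,0,0],1]
    - [[0,0,0],[0,0,0],1]
    - [[0,0,0],[0,0,0],1]

```text
time_s: 3.45
position: [0.4255, -0.0008, 0.008]
tcp_rot: [0.177, 0.984, 0.0, 0.001]
wrist_force: [-1.8, 0.6, 6.1]
gripper_width: 0.611
```

```bash
python3 -c "
from h import *
go(.464,.294,.16)"
```

```text
t 3.45 pos [ 0.4255 -0.0008  0.008 ] shift cm [  6.61  28.98 -15.2 ] F [-1.8  0.6  6.1] w 0.611 rotvec tool->down deg [ 0.02  0.08 -0.04]
```

apply_moves:
  plan:
    - [[0,0,-3],[0,0,0],1]
    - [[0,0,-7],[0,0,0],1]
    - [[0,0,-11],[0,0,0],1]
    - [[0,0,-12],[0,0,0],1]
    - [[0,0,-12],[0,0,0],1]
  newtons: 25

```text
time_s: 3.87
position: [0.4274, -0.0009, 0.1308]
tcp_rot: [0.177, 0.984, 0.0, 0.004]
wrist_force: [0.4, 0.3, -1.1]
gripper_width: 0.613
```

apply_moves:
  plan:
    - [[1,4,0],[0,0,0],1]
    - [[2,8,0],[0,0,0],1]
    - [[3,12,0],[0,0,0],1]
    - [[4,16,0],[0,0,0],1]
    - [[5,20,0],[0,0,0],1]

```text
time_s: 4.28
position: [0.4458, 0.2057, 0.124]
tcp_rot: [0.177, 0.984, -0.001, -0.002]
wrist_force: [1.0, -0.2, -0.5]
gripper_width: 0.61
```

```bash
python3 -c "
from h import *
go(.464,.294,.12)"
```

```text
t 4.28 pos [0.4458 0.2057 0.124 ] shift cm [1.36 8.92 0.38] F [ 1.  -0.2 -0.5] w 0.61 rotvec tool->down deg [-0.16 -0.2  -0.06]
```

apply_moves:
  plan:
    - [[0.7,4,0.4],[0,0,0],1]
    - [[1.4,8,0.4],[0,0,0],1]
    - [[1.4,8.9,0.4],[0,0,0],1]
    - [[1.4,8.9,0.4],[0,0,0],1]
    - [[1.4,8.9,0.4],[0,0,0],1]

```text
time_s: 4.7
position: [0.464, 0.2918, 0.1204]
tcp_rot: [0.176, 0.984, -0.002, -0.002]
wrist_force: [-0.8, 0.1, -0.9]
gripper_width: 0.612
```

```bash
python3 -c "
from h import *
look((.464,.294),.16,'w1',r=.04,tol=.012)
look((.464,.294),.05,r=.06)
go(.464,.294,.12)
c=cap('top');w=cloud(c)[0]
for h in (.05,.16):
  m=(np.hypot(w[...,0]-.464,w[...,1]-.294)<.05)&(np.abs(w[...,2]-h)<.008);P=w[m];print(h,m.sum(),P.min(0) if m.sum() else 0,P.max(0) if m.sum() else 0)
"
```

```text
wrist 4624 [0.149  0.158  0.1689] mid [0.4633 0.2971] [0.05  0.073]
wrist 386 [0.0455 0.0501 0.0515] mid [0.4559 0.2958] [0.036 0.048]
t 4.8 pos [0.4646 0.2909 0.1218] shift cm [0.16 0.27 0.18] F [ 0.7  0.5 -0.5] w 0.615 rotvec tool->down deg [-0.13 -0.08 -0.11]
0.05 86 [0.43983322 0.26829557 0.0420471 ] [0.48822873 0.30062796 0.05238617]
0.16 0 0 0
```

View pics/w1.png

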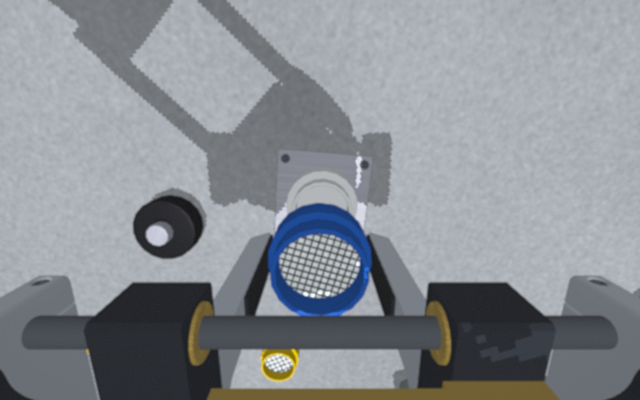

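The wrist view shows the blue sieve held upright (centre about (320,265)). The receiver rim behind it is centred at about column 322, so the two line up sideways. I'll quantify the offset with annulus fits in the same picture.

```bash
cat >> h.py <<'E'
def ring(w,a,h,rlo=.0225,rhi=.0255,r=.045,tol=.0025):
    m=(np.hypot(w[...,0]-a[0],w[...,1]-a[1])<r)&(np.abs(w[...,2]-h)<tol); P=w[m][:,:2]
    if len(P)<20: return None,len(P)
    g=lambda q:np.maximum(0,np.abs(np.hypot(*(P-q).T)-(rlo+rhi)/2)-(rhi-rlo)/2+.0003)
    best=min((least_squares(g,np.array(a)+d,loss="soft_l1",f_scale=.001,x_scale=.01) for d in([0,0],[.01,0],[-.01,0],[0,.01],[0,-.01])),key=lambda s:s.cost)
    return best.x,len(P)
def align(a,hrim,hheld):
    c=cap("wrist"); w=cloud(c)[0]; A=rot(c["_state"]["tcp_rot"])
    p,n=ring(w,a,hrim); q,k=ring(w,a,hheld); print("rim",p,n,"held",q,k,"tcp",np.round(c["_state"]["position"],4))
    if p is not None and q is not None: print("tool shift cm rim-held",np.round((A.T@np.r_[p-q,0])*100,2))
E
python3 -c "
from h import *
for i in range(2): align((.464,.294),.05,.16)
"
```

```text
rim [0.46322227 0.29456369] 349 held [0.46390944 0.29213267] 2229 tcp [0.4649 0.2909 0.1223]
tool shift cm rim-held [ 0.15  0.2  -0.  ]
rim [0.46316354 0.29452818] 348 held [0.46408283 0.29223352] 2280 tcp [0.4651 0.291  0.1228]
tool shift cm rim-held [ 0.17  0.18 -0.  ]
```

apply_moves:
  plan:
    - [[0.15,0.2,0],[0,0,0],1]
    - [[0.15,0.2,2],[0,0,0],1]
    - [[0.15,0.2,4],[0,0,0],1]
    - [[0.15,0.2,5.5],[0,0,0],1]
    - [[0.15,0.2,5.5],[0,0,0],1]

```text
time_s: 5.37
position: [0.4622, 0.2934, 0.0645]
tcp_rot: [0.177, 0.984, -0.002, -0.003]
wrist_force: [-0.2, -0.6, -1.2]
gripper_width: 0.609
```

apply_moves:
  plan:
    - [[0,0,0.4],[0,0,0],1]
    - [[0,0,0.8],[0,0,0],1]
    - [[0,0,1.2],[0,0,0],1]
    - [[0,0,1.6],[0,0,0],1]
    - [[0,0,1.8],[0,0,0],1]

```text
time_s: 5.78
position: [0.4647, 0.2951, 0.0501]
tcp_rot: [0.176, 0.984, 0.0, 0.0]
wrist_force: [-0.2, -0.2, -0.5]
gripper_width: 0.614
```

```bash
python3 -c "
from h import *
go(.464,.294,.048)"
```

```text
t 5.78 pos [0.4647 0.2951 0.0501] shift cm [ 0.03 -0.12  0.21] F [-0.2 -0.2 -0.5] w 0.614 rotvec tool->down deg [ 0.03  0.02 -0.03]
```

apply_moves:
  plan:
    - [[0,0,0.1],[0,0,0],1]
    - [[0,0,0.2],[0,0,0],1]
    - [[0,0,0.3],[0,0,0],1]
    - [[0,0,0.3],[0,0,0],1]
    - [[0,0,0.3],[0,0,0],1]

```text
time_s: 6.2
position: [0.4647, 0.2952, 0.0481]
tcp_rot: [0.176, 0.984, 0.0, 0.0]
wrist_force: [-2.1, -0.7, 5.0]
gripper_width: 0.612
```

```bash
python3 -c "
from h import *
go(.464,.294,.048)
c=cap('wrist');w=cloud(c)[0];print(ring(w,(.464,.294),.086))"
```

```text
t 6.2 pos [0.4647 0.2952 0.0481] shift cm [ 0.02 -0.13  0.01] F [-2.1 -0.7  5. ] w 0.612 rotvec tool->down deg [ 0.03  0.03 -0.02]
(array([0.46356631, 0.29631927]), 2204)
```

Contact came at the expected height with 5 N. Releasing now.

apply_moves:
  plan:
    - [[0,0,0],[0,0,0],-1]
    - [[0,0,0],[0,0,0],-1]
    - [[0,0,0],[0,0,0],-1]
    - [[0,0,0],[0,0,0],-1]
    - [[0,0,0],[0,0,0],-1]

```text
time_s: 6.67
position: [0.4644, 0.295, 0.0467]
tcp_rot: [0.176, 0.984, -0.0, -0.0]
wrist_force: [0.7, 0.3, 0.2]
gripper_width: 0.928
```

apply_moves:
  plan:
    - [[0,0,-2],[0,0,0],-1]
    - [[0,0,-6],[0,0,0],-1]
    - [[0,0,-10],[0,0,0],-1]
    - [[0,0,-12],[0,0,0],-1]
    - [[0,0,-12],[0,0,0],-1]

```text
time_s: 7.08
position: [0.4676, 0.2966, 0.1741]
tcp_rot: [0.176, 0.984, 0.004, 0.005]
wrist_force: [0.2, 0.2, -0.6]
gripper_width: 1.001
```

```bash
python3 -c "
from h import *
c=cap('wrist');w=cloud(c)[0];print(ring(w,(.464,.294),.086))
a=(.464,.294);m=(np.hypot(w[...,0]-a[0],w[...,1]-a[1])<.035)&(w[...,2]>.08);P=w[m]
A=np.c_[P[:,:2]-a,np.ones(len(P))];print('plane',np.linalg.lstsq(A,P[:,2],rcond=None)[0],len(P))
go(.6185,.0867,.16)"
```

```text
(array([0.46415626, 0.29620157]), 583)
plane [-4.16989648  2.01933114  0.17348979] 9028
t 7.13 pos [0.4663 0.2959 0.1706] shift cm [-21.54 -14.34   1.09] F [-0.4 -0.9  0.9] w 1.0 rotvec tool->down deg [ 0.31  0.28 -0.03]
```

apply_moves:
  plan:
    - [[-21.5,-14.3,1],[0,0,0],-1]
    - [[-21.5,-14.3,1],[0,0,0],-1]
    - [[-21.5,-14.3,1],[0,0,0],-1]
    - [[-21.5,-14.3,1],[0,0,0],-1]
    - [[-21.5,-14.3,1],[0,0,0],-1]

```text
time_s: 7.55
position: [0.5866, 0.125, 0.1561]
tcp_rot: [0.176, 0.984, -0.001, -0.002]
wrist_force: [0.1, 1.2, -0.3]
gripper_width: 1.001
```

apply_moves:
  plan:
    - [[-5,-3.4,0],[0,0,0],-1]
    - [[-5,-3.4,0],[0,0,0],-1]
    - [[-5,-3.4,0],[0,0,0],-1]
    - [[-5,-3.4,0],[0,0,0],-1]

```text
time_s: 7.88
position: [0.6213, 0.0765, 0.156]
tcp_rot: [0.178, 0.984, -0.0, -0.002]
wrist_force: [0.7, 0.2, -0.3]
gripper_width: 0.998
```

```bash
cat >> h.py <<'E'
def tgt(a,h,rlo=.0225,rhi=.0255):
    c=cap("wrist"); w=cloud(c)[0]; p,n=ring(w,a,h,rlo,rhi); print("ring",p,n)
    return p
E
python3 -c "
from h import *
p=tgt((.6185,.0867),.046)
go(*p,.007)"
```

```text
ring [0.61819809 0.08728447] 515
t 7.93 pos [0.6209 0.0777 0.1567] shift cm [ 0.53  0.81 14.97] F [-0.3 -0.1  0.1] w 1.001 rotvec tool->down deg [-0.04 -0.23 -0.06]
```

apply_moves:
  plan:
    - [[0.5,0.8,3],[0,0,0],-1]
    - [[0.5,0.8,7],[0,0,0],-1]
    - [[0.5,0.8,11],[0,0,0],-1]
    - [[0.5,0.8,13],[0,0,0],-1]
    - [[0.5,0.8,13],[0,0,0],-1]
  newtons: 20

```text
time_s: 8.35
position: [0.6137, 0.0885, 0.0214]
tcp_rot: [0.175, 0.985, -0.001, -0.007]
wrist_force: [-1.5, 0.0, -1.1]
gripper_width: 1.001
```

```bash
python3 -c "
from h import *
go(.6182,.0873,.007)"
```

```text
t 8.35 pos [0.6137 0.0885 0.0214] shift cm [-0.48  0.05  1.44] F [-1.5  0.  -1.1] w 1.001 rotvec tool->down deg [-0.29 -0.76  0.12]
```

apply_moves:
  plan:
    - [[0,0,1],[0,0,0],-1]
    - [[0,0,1.7],[0,0,0],-1]
    - [[0,0,1.7],[0,0,0],-1]
    - [[0,0,1.7],[0,0,0],-1]

```text
time_s: 8.68
position: [0.621, 0.0871, 0.0134]
tcp_rot: [0.176, 0.984, 0.0, 0.001]
wrist_force: [0.9, 0.3, 1.3]
gripper_width: 0.998
```

```bash
python3 -c "
from h import *
go(.6182,.0873,.007)"
```

```text
t 8.68 pos [0.621  0.0871 0.0134] shift cm [ 0.27 -0.08  0.64] F [0.9 0.3 1.3] w 0.998 rotvec tool->down deg [ 0.06  0.12 -0.01]
```

apply_moves:
  plan:
    - [[0.2,0,0.5],[0,0,0],-1]
    - [[0.2,0,0.5],[0,0,0],0.3]
    - [[0.2,0,0.5],[0,0,0],1]
    - [[0.2,0,0.5],[0,0,0],1]
    - [[0.2,0,0.5],[0,0,0],1]

```text
time_s: 9.1
position: [0.6185, 0.0873, 0.0073]
tcp_rot: [0.177, 0.984, 0.0, 0.0]
wrist_force: [-0.2, -0.0, -0.4]
gripper_width: 0.755
```

apply_moves:
  plan:
    - [[0,0,0],[0,0,0],1]
    - [[0,0,0],[0,0,0],1]
    - [[0,0,0],[0,0,0],1]
    - [[0,0,0],[0,0,0],1]
    - [[0,0,0],[0,0,0],1]

```text
time_s: 9.52
position: [0.6184, 0.0873, 0.0071]
tcp_rot: [0.176, 0.984, -0.0, 0.0]
wrist_force: [0.2, -0.6, 0.3]
gripper_width: 0.613
```

```bash
python3 -c "
from h import *
go(.464,.295,.156)"
```

```text
t 9.52 pos [0.6184 0.0873 0.0071] shift cm [ 21.69  14.11 -14.9 ] F [ 0.2 -0.6  0.3] w 0.613 rotvec tool->down deg [ 0.    0.02 -0.03]
```

apply_moves:
  plan:
    - [[0,0,-3],[0,0,0],1]
    - [[0,0,-7],[0,0,0],1]
    - [[0,0,-11],[0,0,0],1]
    - [[1,0.7,-14.9],[0,0,0],1]
    - [[4,2.6,-14.9],[0,0,0],1]
  newtons: 25

```text
time_s: 9.93
position: [0.5962, 0.1235, 0.1662]
tcp_rot: [0.179, 0.984, 0.002, 0.009]
wrist_force: [1.6, 1.3, 0.7]
gripper_width: 0.615
```

apply_moves:
  plan:
    - [[3.4,2.2,0],[0,0,0],1]
    - [[6.8,4.4,0],[0,0,0],1]
    - [[10.2,6.6,0],[0,0,0],1]
    - [[13.6,8.8,0],[0,0,0],1]
    - [[16.5,10.7,0],[0,0,0],1]

```text
time_s: 10.35
position: [0.4702, 0.2851, 0.1558]
tcp_rot: [0.176, 0.984, 0.0, -0.0]
wrist_force: [0.9, 0.0, -0.4]
gripper_width: 0.615
```

apply_moves:
  plan:
    - [[1,0.7,0],[0,0,0],1]
    - [[1,0.7,0],[0,0,0],1]
    - [[1,0.7,0],[0,0,0],1]

```text
time_s: 10.6
position: [0.4655, 0.2932, 0.1558]
tcp_rot: [0.176, 0.984, -0.0, 0.0]
wrist_force: [0.7, -1.2, -1.3]
gripper_width: 0.615
```

```bash
python3 -c "
from h import *
go(.464,.295,.156)
align((.464,.295),.086,manip.get_state()['position'][2]+.039)"
```

```text
t 10.6 pos [0.4655 0.2932 0.1558] shift cm [ 0.2   0.12 -0.02] F [ 0.7 -1.2 -1.3] w 0.615 rotvec tool->down deg [-0.04  0.05  0.04]
rim [0.46452816 0.29596417] 355 held [0.46485531 0.29425756] 2129 tcp [0.4655 0.2932 0.1558]
tool shift cm rim-held [ 0.09  0.15 -0.  ]
```

apply_moves:
  plan:
    - [[0.1,0.15,0.5],[0,0,0],1]
    - [[0.1,0.15,2.5],[0,0,0],1]
    - [[0.1,0.15,4.5],[0,0,0],1]
    - [[0.1,0.15,5.4],[0,0,0],1]
    - [[0.1,0.15,5.4],[0,0,0],1]

```text
time_s: 11.07
position: [0.4638, 0.293, 0.0984]
tcp_rot: [0.178, 0.984, -0.002, -0.003]
wrist_force: [0.2, -0.5, -0.7]
gripper_width: 0.614
```

apply_moves:
  plan:
    - [[0,0,0.5],[0,0,0],1]
    - [[0,0,1],[0,0,0],1]
    - [[0,0,1.5],[0,0,0],1]
    - [[0,0,1.8],[0,0,0],1]
    - [[0,0,1.8],[0,0,0],1]

```text
time_s: 11.48
position: [0.4646, 0.295, 0.0835]
tcp_rot: [0.176, 0.984, -0.0, -0.0]
wrist_force: [-0.4, -0.7, -0.5]
gripper_width: 0.613
```

```bash
python3 -c "
from h import *
go(.464,.295,.083)"
```

```text
t 11.48 pos [0.4646 0.295  0.0835] shift cm [ 0.06 -0.02  0.05] F [-0.4 -0.7 -0.5] w 0.613 rotvec tool->down deg [-0.03 -0.03 -0.03]
```

apply_moves:
  plan:
    - [[0,0,0.1],[0,0,0],1]
    - [[0,0,0.2],[0,0,0],1]
    - [[0,0,0.2],[0,0,0],1]
    - [[0,0,0.2],[0,0,0],1]

```text
time_s: 11.82
position: [0.4651, 0.2953, 0.083]
tcp_rot: [0.176, 0.984, 0.0, 0.0]
wrist_force: [-1.5, -1.3, 3.5]
gripper_width: 0.61
```

```bash
python3 -c "
from h import *
go(.464,.295,.083)"
```

```text
t 11.82 pos [0.4651 0.2953 0.083 ] shift cm [ 0.1  -0.07  0.  ] F [-1.5 -1.3  3.5] w 0.61 rotvec tool->down deg [ 0.05  0.05 -0.02]
```

Contact at exactly the seated height. Releasing and moving on to red.

apply_moves:
  plan:
    - [[0,0,0],[0,0,0],-1]
    - [[0,0,0],[0,0,0],-1]
    - [[0,0,0],[0,0,0],-1]
    - [[0,0,0],[0,0,0],-1]
    - [[0,0,0],[0,0,0],-1]

```text
time_s: 12.23
position: [0.4648, 0.2951, 0.0816]
tcp_rot: [0.176, 0.984, -0.0, -0.0]
wrist_force: [-0.8, 0.4, -0.2]
gripper_width: 0.929
```

apply_moves:
  plan:
    - [[0,0,-2],[0,0,0],-1]
    - [[0,0,-6],[0,0,0],-1]
    - [[0,0,-10],[0,0,0],-1]
    - [[0,0,-10],[0,0,0],-1]
    - [[0,0,-10],[0,0,0],-1]

```text
time_s: 12.65
position: [0.4666, 0.296, 0.1856]
tcp_rot: [0.176, 0.984, 0.002, 0.003]
wrist_force: [0.5, 0.5, 0.5]
gripper_width: 0.996
```

```bash
python3 -c "
from h import *
p=tgt((.464,.295),.122)
go(.6118,-.0895,.16)"
```

```text
ring [0.46504799 0.29607792] 715
t 12.7 pos [0.4653 0.2953 0.1828] shift cm [-27.1  -31.     2.27] F [-0.9  0.3  0.6] w 0.999 rotvec tool->down deg [ 0.09  0.08 -0.03]
```

apply_moves:
  plan:
    - [[-27.1,-31,0],[0,0,0],-1]
    - [[-27.1,-31,0],[0,0,0],-1]
    - [[-27.1,-31,0],[0,0,0],-1]
    - [[-27.1,-31,0],[0,0,0],-1]
    - [[-27.1,-31,0],[0,0,0],-1]

```text
time_s: 13.12
position: [0.538, 0.0986, 0.1791]
tcp_rot: [0.176, 0.984, -0.0, -0.002]
wrist_force: [0.6, 0.2, -0.3]
gripper_width: 1.001
```

apply_moves:
  plan:
    - [[-13.2,-15.1,1],[0,0,0],-1]
    - [[-13.2,-15.1,2.2],[0,0,0],-1]
    - [[-13.2,-15.1,2.2],[0,0,0],-1]
    - [[-13.2,-15.1,2.2],[0,0,0],-1]
    - [[-13.2,-15.1,2.2],[0,0,0],-1]

```text
time_s: 13.53
position: [0.6093, -0.0896, 0.1563]
tcp_rot: [0.177, 0.984, -0.0, -0.003]
wrist_force: [0.3, 1.0, 0.2]
gripper_width: 0.999
```

apply_moves:
  plan:
    - [[0,0,0],[0,0,0],-1]
    - [[0,0,0],[0,0,0],-1]

```text
time_s: 13.7
position: [0.609, -0.0885, 0.1561]
tcp_rot: [0.178, 0.984, 0.0, -0.003]
wrist_force: [-0.8, 0.6, -0.1]
gripper_width: 0.999
```

```bash
python3 -c "
from h import *
p=tgt((.6118,-.0895),.046)
go(*p,.007)"
```

```text
ring [ 0.61107564 -0.08924208] 503
t 13.75 pos [ 0.6091 -0.0871  0.1571] shift cm [-0.34 -0.14 15.01] F [0.3 0.  0.2] w 1.001 rotvec tool->down deg [ 0.01 -0.3  -0.11]
```

apply_moves:
  plan:
    - [[-0.2,-0.1,3],[0,0,0],-1]
    - [[-0.2,-0.1,7],[0,0,0],-1]
    - [[-0.2,-0.1,11],[0,0,0],-1]
    - [[-0.2,-0.1,13],[0,0,0],-1]
    - [[-0.2,-0.1,13],[0,0,0],-1]
  newtons: 20

```text
time_s: 14.17
position: [0.6062, -0.0853, 0.0226]
tcp_rot: [0.175, 0.984, 0.001, -0.007]
wrist_force: [-0.1, -0.8, -0.1]
gripper_width: 1.002
```

apply_moves:
  plan:
    - [[0,0,0.6],[0,0,0],-1]
    - [[0,0,1.2],[0,0,0],-1]
    - [[0,0,1.2],[0,0,0],-1]
    - [[0,0,1.2],[0,0,0],-1]
    - [[0,0,1.2],[0,0,0],-1]

```text
time_s: 14.58
position: [0.613, -0.0888, 0.0198]
tcp_rot: [0.176, 0.984, -0.0, 0.002]
wrist_force: [0.5, -0.4, 0.3]
gripper_width: 1.002
```

```bash
python3 -c "
from h import *
go(.6111,-.0892,.007)"
```

```text
t 14.58 pos [ 0.613  -0.0888  0.0198] shift cm [ 0.17 -0.11  1.28] F [ 0.5 -0.4  0.3] w 1.002 rotvec tool->down deg [ 0.03  0.18 -0.02]
```

apply_moves:
  plan:
    - [[0.1,-0.05,0.6],[0,0,0],-1]
    - [[0.1,-0.05,1.2],[0,0,0],-1]
    - [[0.1,-0.05,1.2],[0,0,0],0.3]
    - [[0.1,-0.05,1.2],[0,0,0],1]
    - [[0.1,-0.05,1.2],[0,0,0],1]

```text
time_s: 15.0
position: [0.6106, -0.0888, 0.0057]
tcp_rot: [0.177, 0.984, 0.0, -0.0]
wrist_force: [0.4, 0.2, 0.1]
gripper_width: 0.827
```

apply_moves:
  plan:
    - [[0,0,0],[0,0,0],1]
    - [[0,0,0],[0,0,0],1]
    - [[0,0,0],[0,0,0],1]
    - [[0,0,0],[0,0,0],1]
    - [[0,0,0],[0,0,0],1]

```text
time_s: 15.42
position: [0.6109, -0.0889, 0.0062]
tcp_rot: [0.176, 0.984, -0.0, 0.0]
wrist_force: [-0.3, -0.1, 0.9]
gripper_width: 0.612
```

```bash
python3 -c "
from h import *
go(.4645,.295,.19)"
```

```text
t 15.42 pos [ 0.6109 -0.0889  0.0062] shift cm [ 27.06  30.92 -18.4 ] F [-0.3 -0.1  0.9] w 0.612 rotvec tool->down deg [-0.    0.03 -0.03]
```

apply_moves:
  plan:
    - [[0,0,-3],[0,0,0],1]
    - [[0,0,-7],[0,0,0],1]
    - [[0,0,-11],[0,0,0],1]
    - [[0,0,-15],[0,0,0],1]
    - [[0,0,-18.4],[0,0,0],1]
  newtons: 25

```text
time_s: 15.83
position: [0.6108, -0.0887, 0.1928]
tcp_rot: [0.176, 0.984, 0.0, 0.001]
wrist_force: [1.1, -0.3, -0.7]
gripper_width: 0.613
```

apply_moves:
  plan:
    - [[2.6,3,0],[0,0,0],1]
    - [[5.2,6,0],[0,0,0],1]
    - [[7.8,9,0],[0,0,0],1]
    - [[10.4,12,0],[0,0,0],1]
    - [[13,15,0],[0,0,0],1]

```text
time_s: 16.25
position: [0.5398, 0.0985, 0.1897]
tcp_rot: [0.177, 0.984, 0.0, -0.0]
wrist_force: [0.1, 0.5, -1.9]
gripper_width: 0.617
```

apply_moves:
  plan:
    - [[2.6,3,0],[0,0,0],1]
    - [[5.2,6,0],[0,0,0],1]
    - [[7.8,9,0],[0,0,0],1]
    - [[10.4,12,0],[0,0,0],1]
    - [[13,14.9,0],[0,0,0],1]

```text
time_s: 16.67
position: [0.4695, 0.2836, 0.1897]
tcp_rot: [0.176, 0.984, 0.0, -0.0]
wrist_force: [1.0, -0.1, -1.4]
gripper_width: 0.611
```

apply_moves:
  plan:
    - [[1,1,0],[0,0,0],1]
    - [[1,1,0],[0,0,0],1]
    - [[1,1,0],[0,0,0],1]

```text
time_s: 16.92
position: [0.4643, 0.2951, 0.1896]
tcp_rot: [0.175, 0.984, -0.0, -0.0]
wrist_force: [0.3, -0.7, -1.5]
gripper_width: 0.611
```

```bash
python3 -c "
from h import *
go(.4645,.295,.19)
align((.4645,.295),.122,manip.get_state()['position'][2]+.0398)"
```

```text
t 16.92 pos [0.4643 0.2951 0.1896] shift cm [-0.02 -0.01 -0.04] F [ 0.3 -0.7 -1.5] w 0.611 rotvec tool->down deg [-0.06 -0.    0.09]
rim [0.46543798 0.29595261] 326 held [0.46433492 0.29600134] 2049 tcp [0.4643 0.2951 0.1896]
tool shift cm rim-held [-0.11  0.03 -0.  ]
```

apply_moves:
  plan:
    - [[-0.1,0,0.5],[0,0,0],1]
    - [[-0.1,0,2.5],[0,0,0],1]
    - [[-0.1,0,4.5],[0,0,0],1]
    - [[-0.1,0,5.3],[0,0,0],1]
    - [[-0.1,0,5.3],[0,0,0],1]

```text
time_s: 17.38
position: [0.4648, 0.2923, 0.1337]
tcp_rot: [0.178, 0.984, -0.002, -0.002]
wrist_force: [-1.0, -0.4, -1.5]
gripper_width: 0.61
```

apply_moves:
  plan:
    - [[0,0,0.5],[0,0,0],1]
    - [[0,0,1],[0,0,0],1]
    - [[0,0,1.5],[0,0,0],1]
    - [[0,0,1.8],[0,0,0],1]
    - [[0,0,1.9],[0,0,0],1]

```text
time_s: 17.8
position: [0.4659, 0.2944, 0.1181]
tcp_rot: [0.176, 0.984, 0.0, 0.0]
wrist_force: [-0.3, -0.6, 1.7]
gripper_width: 0.609
```

apply_moves:
  plan:
    - [[0,0,0.1],[0,0,0],1]
    - [[0,0,0.1],[0,0,0],1]
    - [[0,0,0.1],[0,0,0],1]

```text
time_s: 18.05
position: [0.4661, 0.2945, 0.1181]
tcp_rot: [0.176, 0.984, 0.0, 0.001]
wrist_force: [-1.7, -0.3, 5.1]
gripper_width: 0.615
```

```bash
python3 -c "
from h import *
go(.4645,.295,.118)"
```

```text
t 18.05 pos [0.4661 0.2945 0.1181] shift cm [ 0.17 -0.    0.01] F [-1.7 -0.3  5.1] w 0.615 rotvec tool->down deg [ 0.04  0.06 -0.02]
```

Seated. Releasing and going to the lid.

apply_moves:
  plan:
    - [[0,0,0],[0,0,0],-1]
    - [[0,0,0],[0,0,0],-1]
    - [[0,0,0],[0,0,0],-1]
    - [[0,0,0],[0,0,0],-1]
    - [[0,0,0],[0,0,0],-1]

```text
time_s: 18.47
position: [0.4658, 0.2945, 0.1166]
tcp_rot: [0.176, 0.984, -0.0, -0.0]
wrist_force: [-0.2, 0.6, 0.1]
gripper_width: 0.93
```

apply_moves:
  plan:
    - [[0,0,-2],[0,0,0],-1]
    - [[0,0,-6],[0,0,0],-1]
    - [[0,0,-9],[0,0,0],-1]
    - [[0,0,-9],[0,0,0],-1]
    - [[0,0,-9],[0,0,0],-1]

```text
time_s: 18.88
position: [0.4671, 0.2951, 0.2097]
tcp_rot: [0.176, 0.984, 0.002, 0.002]
wrist_force: [0.0, -0.3, -1.5]
gripper_width: 1.004
```

```bash
python3 -c "
from h import *
p=tgt((.465,.295),.158)
go(.4359,.1503,.16)"
```

```text
ring [0.46649115 0.29504173] 775
t 18.93 pos [0.4661 0.2946 0.2073] shift cm [ -2.18 -14.58   4.72] F [ 0.1 -0.6  0. ] w 1.002 rotvec tool->down deg [ 0.06  0.05 -0.03]
```

apply_moves:
  plan:
    - [[-0.6,-4,0],[0,0,0],-1]
    - [[-1.2,-8,0],[0,0,0],-1]
    - [[-1.8,-12,0],[0,0,0],-1]
    - [[-2.2,-14.6,0],[0,0,0],-1]
    - [[-2.2,-14.6,0],[0,0,0],-1]

```text
time_s: 19.35
position: [0.434, 0.146, 0.2049]
tcp_rot: [0.179, 0.984, -0.002, -0.002]
wrist_force: [1.0, 0.4, -0.7]
gripper_width: 1.0
```

apply_moves:
  plan:
    - [[0,0,2],[0,0,0],-1]
    - [[0,0,5],[0,0,0],-1]
    - [[0,0,5],[0,0,0],-1]
    - [[0,0,5],[0,0,0],-1]

```text
time_s: 19.68
position: [0.4337, 0.15, 0.154]
tcp_rot: [0.176, 0.984, -0.001, -0.003]
wrist_force: [-0.2, -0.6, 0.3]
gripper_width: 1.0
```

```bash
python3 -c "
from h import *
a=(.4359,.1503)
look(a,.034,'w2',tol=.003)
c=cap('wrist');w=cloud(c)[0];print(ring(w,a,.034,.010,.029,tol=.003))
look(a,.046,r=.025,tol=.002)
go(*a,.007)"
```

```text
wrist 2138 [0.033  0.0344 0.0356] mid [0.4345 0.1511] [0.057 0.057]
(array([0.43533699, 0.15100008]), 2124)
wrist 305 [0.0449 0.0463 0.0474] mid [0.435  0.1512] [0.019 0.019]
t 19.83 pos [0.4365 0.1505 0.1582] shift cm [ 0.08 -0.05 15.12] F [-0.  -0.   0.7] w 0.998 rotvec tool->down deg [0.07 0.08 0.  ]
```

apply_moves:
  plan:
    - [[0.15,0,3],[0,0,0],-1]
    - [[0.15,0,7],[0,0,0],-1]
    - [[0.15,0,11],[0,0,0],-1]
    - [[0.15,0,13],[0,0,0],-1]
    - [[0.15,0,13],[0,0,0],-1]
  newtons: 20

```text
time_s: 20.25
position: [0.4311, 0.15, 0.0231]
tcp_rot: [0.176, 0.984, -0.002, -0.004]
wrist_force: [-0.6, 0.2, -0.6]
gripper_width: 1.001
```

apply_moves:
  plan:
    - [[0,0,0.6],[0,0,0],-1]
    - [[0,0,1.2],[0,0,0],-1]
    - [[0,0,1.2],[0,0,0],-1]
    - [[0,0,1.2],[0,0,0],-1]
    - [[0,0,1.2],[0,0,0],-1]

```text
time_s: 20.67
position: [0.4356, 0.1507, 0.0165]
tcp_rot: [0.176, 0.984, 0.001, 0.001]
wrist_force: [-0.3, 0.1, -0.2]
gripper_width: 0.999
```

```bash
python3 -c "
from h import *
go(.4348,.1512,.008)"
```

```text
t 20.67 pos [0.4356 0.1507 0.0165] shift cm [0.09 0.02 0.85] F [-0.3  0.1 -0.2] w 0.999 rotvec tool->down deg [ 0.1   0.15 -0.03]
```

apply_moves:
  plan:
    - [[0.05,0,0.4],[0,0,0],-1]
    - [[0.05,0,0.8],[0,0,0],-1]
    - [[0.05,0,0.8],[0,0,0],0.3]
    - [[0.05,0,0.8],[0,0,0],1]
    - [[0.05,0,0.8],[0,0,0],1]

```text
time_s: 21.08
position: [0.4338, 0.1505, 0.0069]
tcp_rot: [0.176, 0.984, -0.0, -0.0]
wrist_force: [0.4, 0.7, -0.1]
gripper_width: 0.826
```

apply_moves:
  plan:
    - [[0,0,0],[0,0,0],1]
    - [[0,0,0],[0,0,0],1]
    - [[0,0,0],[0,0,0],1]
    - [[0,0,0],[0,0,0],1]
    - [[0,0,0],[0,0,0],1]

```text
time_s: 21.5
position: [0.4339, 0.1506, 0.007]
tcp_rot: [0.176, 0.984, 0.0, 0.0]
wrist_force: [-0.1, 0.4, 0.3]
gripper_width: 0.614
```

```bash
python3 -c "
from h import *
go(.466,.2945,.225)"
```

```text
t 21.5 pos [0.4339 0.1506 0.007 ] shift cm [  1.99  14.61 -21.79] F [-0.1  0.4  0.3] w 0.614 rotvec tool->down deg [ 0.01  0.01 -0.03]
```

apply_moves:
  plan:
    - [[0,0,-3],[0,0,0],1]
    - [[0,0,-7],[0,0,0],1]
    - [[0,0,-11],[0,0,0],1]
    - [[0,0,-15],[0,0,0],1]
    - [[0,0,-19],[0,0,0],1]
  newtons: 25

```text
time_s: 21.92
position: [0.4333, 0.1504, 0.1986]
tcp_rot: [0.176, 0.984, -0.0, -0.0]
wrist_force: [0.9, 1.0, -0.5]
gripper_width: 0.611
```

apply_moves:
  plan:
    - [[0,0,-2.8],[0,0,0],1]
    - [[0,0,-2.8],[0,0,0],1]
    - [[0.6,4,-2.8],[0,0,0],1]
    - [[1,7.5,-2.8],[0,0,0],1]
    - [[1.5,11,-2.8],[0,0,0],1]

```text
time_s: 22.33
position: [0.4581, 0.2597, 0.2241]
tcp_rot: [0.177, 0.984, -0.0, -0.0]
wrist_force: [0.7, -0.3, -1.1]
gripper_width: 0.612
```

apply_moves:
  plan:
    - [[0.3,2,0],[0,0,0],1]
    - [[0.5,3.6,0],[0,0,0],1]
    - [[0.5,3.6,0],[0,0,0],1]
    - [[0.5,3.6,0],[0,0,0],1]
    - [[0.5,3.6,0],[0,0,0],1]

```text
time_s: 22.75
position: [0.4654, 0.2936, 0.2241]
tcp_rot: [0.177, 0.984, -0.001, -0.001]
wrist_force: [-0.2, -0.1, -0.8]
gripper_width: 0.61
```

```bash
python3 -c "
from h import *
go(.466,.2945,.225)
c=cap('wrist');w=cloud(c)[0];z=c['_state']['position'][2];A=rot(c['_state']['tcp_rot'])
p,n=ring(w,(.466,.2945),.158); q,k=ring(w,(.466,.2945),z+.027,0,.029,r=.032); K,j=ring(w,(.466,.2945),z+.039,0,.010,r=.02)
print(p,n,q,k,K,j,c['_state']['position'])
go(*p,.154+.007-.0)
cv2.imwrite('pics/w3.png',c['color'][...,::-1])"
```

```text
t 22.75 pos [0.4654 0.2936 0.2241] shift cm [-0.02  0.11 -0.09] F [-0.2 -0.1 -0.8] w 0.61 rotvec tool->down deg [-0.1  -0.05 -0.05]
[0.46688173 0.29487634] 347 [0.46547531 0.29448492] 6746 [0.46611003 0.29420349] 1091 [0.46540812 0.29355395 0.22406168]
t 22.8 pos [0.4656 0.2934 0.2245] shift cm [-0.07  0.2   6.35] F [-1.   0.6 -0.6] w 0.613 rotvec tool->down deg [-0.06 -0.02 -0.08]
```

View pics/w3.png

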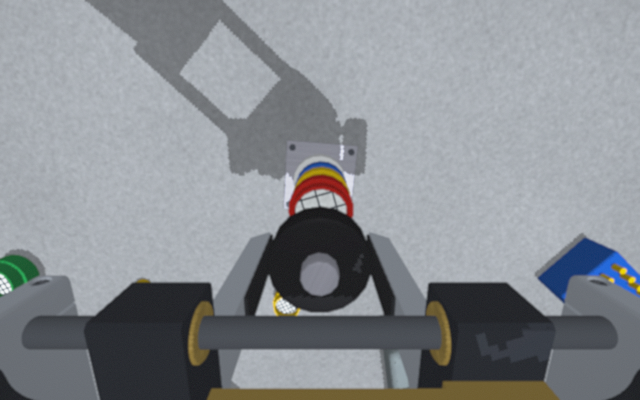

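The wrist view shows the lid held level (centre about (320,260)), with the red, yellow and blue stack behind it centred at about column 321. I'm lowering it with a correction of about 1 mm.

apply_moves:
  plan:
    - [[-0.1,0.1,0.5],[0,0,0],1]
    - [[-0.1,0.1,2.5],[0,0,0],1]
    - [[-0.1,0.1,4.5],[0,0,0],1]
    - [[-0.1,0.1,5.2],[0,0,0],1]
    - [[-0.1,0.1,5.2],[0,0,0],1]

```text
time_s: 23.22
position: [0.4658, 0.2936, 0.1702]
tcp_rot: [0.177, 0.984, -0.002, -0.002]
wrist_force: [-0.4, -0.2, -0.1]
gripper_width: 0.614
```

apply_moves:
  plan:
    - [[0,0,0.5],[0,0,0],1]
    - [[0,0,1],[0,0,0],1]
    - [[0,0,1.5],[0,0,0],1]
    - [[0,0,1.8],[0,0,0],1]
    - [[0,0,1.8],[0,0,0],1]

```text
time_s: 23.63
position: [0.4674, 0.2951, 0.1553]
tcp_rot: [0.176, 0.984, 0.0, 0.0]
wrist_force: [-0.4, -0.3, -0.3]
gripper_width: 0.61
```

apply_moves:
  plan:
    - [[0,0,0.1],[0,0,0],1]
    - [[0,0,0.1],[0,0,0],1]
    - [[0,0,0.1],[0,0,0],1]

```text
time_s: 23.88
position: [0.4675, 0.2951, 0.155]
tcp_rot: [0.176, 0.984, 0.0, 0.001]
wrist_force: [0.2, -1.0, 3.5]
gripper_width: 0.614
```

```bash
python3 -c "
from h import *
go(.466,.2945,.155)"
```

```text
t 23.88 pos [0.4675 0.2951 0.155 ] shift cm [ 0.12 -0.11  0.  ] F [ 0.2 -1.   3.5] w 0.614 rotvec tool->down deg [ 0.06  0.07 -0.03]
```

apply_moves:
  plan:
    - [[0,0,0],[0,0,0],-1]
    - [[0,0,0],[0,0,0],-1]
    - [[0,0,0],[0,0,0],-1]
    - [[0,0,0],[0,0,0],-1]
    - [[0,0,0],[0,0,0],-1]

```text
time_s: 24.3
position: [0.467, 0.2949, 0.1535]
tcp_rot: [0.176, 0.984, -0.0, -0.0]
wrist_force: [0.1, -0.4, -0.4]
gripper_width: 0.926
```

apply_moves:
  plan:
    - [[0,0,-2],[0,0,0],-1]
    - [[0,0,-5],[0,0,0],-1]
    - [[0,0,-8],[0,0,0],-1]
    - [[0,0,-9],[0,0,0],-1]
    - [[0,0,-9],[0,0,0],-1]

```text
time_s: 24.72
position: [0.4685, 0.2957, 0.2476]
tcp_rot: [0.176, 0.984, 0.002, 0.003]
wrist_force: [0.6, -0.3, -0.3]
gripper_width: 0.999
```

apply_moves:
  plan:
    - [[2,-4,0],[0,0,0],-1]
    - [[4,-7,0],[0,0,0],-1]
    - [[6,-10,0],[0,0,0],-1]
    - [[8,-13,0],[0,0,0],-1]
    - [[8,-13,0],[0,0,0],-1]

```text
time_s: 25.13
position: [0.342, 0.1982, 0.2417]
tcp_rot: [0.177, 0.984, -0.002, -0.002]
wrist_force: [-0.4, 1.3, 1.0]
gripper_width: 1.003
```

```bash
python3 -c "
from h import *
go(.466,.2945,.25)
for n in('top','scene'):
  c=cap(n);w=cloud(c)[0]
  a=(.466,.2945)
  m=(np.hypot(w[...,0]-a[0],w[...,1]-a[1])<.045)&(w[...,2]>.06);P=w[m]
  D=P[np.abs(P[:,2]-.182)<.004];K=P[np.abs(P[:,2]-.194)<.004]
  for h,Q in(('disc',D),('knob',K)):
    if len(Q)>5: print(n,h,len(Q),'z',np.round(np.median(Q[:,2]),4),'mid',np.round((Q[:,:2].max(0)+Q[:,:2].min(0))/2,4),np.round(np.ptp(Q[:,:2],axis=0),3))
  A=np.c_[D[:,:2]-a,np.ones(len(D))]; print('tilt',np.linalg.lstsq(A,D[:,2],rcond=None)[0])
  print('green',ring(w,(.4434,-.146),.046))
  if n=='scene': cv2.imwrite('pics/s9.png',cv2.resize(c['color'][60:260,240:480,::-1],None,fx=3,fy=3))
"
```

```text
t 25.13 pos [0.342  0.1982 0.2417] shift cm [-8.26 13.34 -0.91] F [-0.4  1.3  1. ] w 1.003 rotvec tool->down deg [-0.21 -0.19 -0.08]
top disc 807 z 0.1817 mid [0.4688 0.2943] [0.057 0.058]
top knob 120 z 0.1938 mid [0.4688 0.2947] [0.018 0.019]
tilt [-0.0010927   0.00985793  0.18170589]
green (array([ 0.44347183, -0.14588227]), 120)
scene disc 276 z 0.1815 mid [0.4695 0.2924] [0.057 0.057]
scene knob 42 z 0.1934 mid [0.4701 0.293 ] [0.019 0.019]
tilt [-0.00327637  0.00726993  0.18153548]
green (array([ 0.44355731, -0.14858872]), 81)
```

View pics/s9.png

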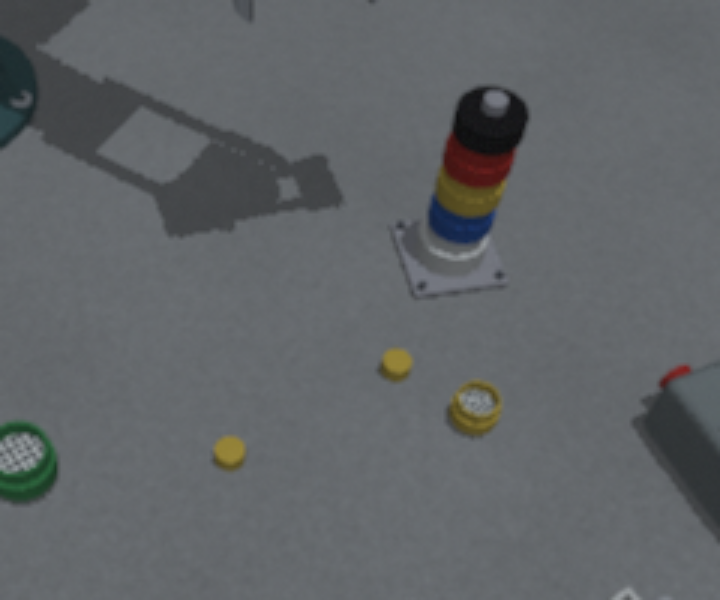

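The crop shows the full stack upright at about (480,170): blue, yellow, red, then the lid. The disc top measures 0.1817 m against the expected 0.182 m, the tilt is about 0.01 rad, and green hasn't moved. I'll let the arm settle, then hand in.

apply_moves:
  plan:
    - [[0,0,0],[0,0,0],-1]
    - [[0,0,0],[0,0,0],-1]
    - [[0,0,0],[0,0,0],-1]
    - [[0,0,0],[0,0,0],-1]
    - [[0,0,0],[0,0,0],-1]

```text
time_s: 25.65
position: [0.3474, 0.2012, 0.2436]
tcp_rot: [0.176, 0.984, -0.0, -0.0]
wrist_force: [-0.0, -0.0, 1.1]
gripper_width: 0.999
```

```bash
python3 -c "
from h import *
print(manip.job_done())"
```

```text
the job is handed in; nothing more can be done
None
```

I built the tower on the white receiver in order: blue, large yellow, red, then the lid. I backed the arm off and handed the job in at about 26 s of the 131 s allowed; no verdict came back.

**Seating:** each piece met 3.5–5 N of contact within about 0.1 mm of its expected seated height. After release, the rims of the blue, yellow and red sieves showed at their seated heights in the wrist camera. The lid disc's top measured 0.1815–0.1817 m, against 0.182 m expected, with a tilt of about 0.01 rad.

**Centring:** each piece sat within about 2.5 mm of the one below, going by the wrist camera for the sieves and mostly the top camera for the lid. These small offsets add up to about 5 mm from the receiver to the lid, mostly along x.

**Other objects:** the green sieve has not moved measurably, and I did not touch the black receiver or the small yellow look-alike.

**Disagreement:** the scene and top cameras differ by about 2–2.5 mm in y, close to the stated calibration error. I used the wrist camera for the final alignment. No check failed.

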